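# Set the missing push rivet in a leg brace

### The arm

A 7-joint arm with a two-finger parallel gripper is mounted at the origin on the work surface. World frame = base frame: x ahead of the robot, y to its left, z up, the work surface at z = 0. Lengths are in mm, angles in rad, forces in N, time in s.
With the tool pointing down it reaches from about 400 to 875 mm from the base axis. Payload 4.4 kg.
Tool frame: the origin (TCP) lies midway between the tips of the shut fingers; the grasp point (between the pads) lies 19 mm behind it; z points along the fingers, y is the line along which they close (so a half turn about z gives the same grasp; the last joint's range is limited). The gripper opens to 85 mm and grips with 20 to 120 N. Pads are 22 mm wide; open, the fingers measure 114 mm over their backs; the gripper's body (76 mm by 85 mm) begins 54 mm behind the grasp point. The pads swing forward as they close: fully open they stand 13 mm farther back than shut.
Start: joints at [-1.206, 0.628, 0.038, 1.517, -0.027, 0.996, -0.02], TCP at [271.416, 590.636, 197.313] pointing down, gripper open.
Joint ranges: [-3.06, 3.06], [-0.37, 2.12], [-1.25, 1.32], [0.18, 2.47], [-1.1, 4.24], [0.23, 1.98], [-2.94, 2.94]. Speed limits (rad/s): [2.57, 2.57, 3.14, 3.14, 3.14, 3.14, 3.14].

### API

Orientations are given as [roll, pitch, yaw] about the fixed x, y, z axes, in that order (R = Rz(yaw) Ry(pitch) Rx(roll)).
In Python, from cell import read_state, get_image, finish_job gives the robot as it stands.
- The arm moves only by the tool send_rows, never from a script. Its argument "series" is a list of rows, each an object of numbers: "ax", "ay", "az": the turn, a rotation vector about the tool's x, y, z in rad; "dx", "dy", "dz": the shift along the tool's x, y, z in cm; "hand": the closure, from 0 (fully open) to 1 (shut). In form: [{"ax": .., "ay": .., "az": .., "dx": .., "dy": .., "dz": .., "hand": ..}, ...]. A call has 1 to 10 rows; each row is the pose to reach, as a shift and turn from the pose commanded when the call began, along the tool's axes at that moment; what a row does not reach only later rows make up. A row lasts 1/10 s, in which the tool goes at most 50 mm and 8.59 degrees, less where a joint would pass 70% of its speed; a pose out of reach is approached as far as the arm can. A call with a gripper value outside its range is refused whole. The fingers move at their own pace and stop on an object; the grip force is fixed at half the most. Time passes only in rows, so rows that repeat a pose let the fingers close. It gives the time, the measured TCP pose, the force, the opening and the grip force at its end, in the units of the state.
- read_state(): the state, without advancing time (a new reading comes with each control period).
- get_image(name): name is "scene" or "top" or "wrist"; returns a dict with "pixels" (420x560x3 uint8, red, green, blue), "mtx" (3x3 intrinsics, pixels), "R" (3x3) and "t" (3): a world point X has camera coordinates R X + t. Camera axes: x right, y down, z forward; pixel columns grow to the right and rows downward; lengths in mm; the calibration is good to about 2 mm. The wrist camera is an equidistant fisheye: a pixel r from the principal point sees the ray r / f radians off the axis. A picture is of the moment at which its call begins. There is no depth.
- finish_job(): hands the job in; it is judged then, once.
The state is a dict: "clock": time; "qpos": joint angles; "qd": joint speeds; "tau": joint torques, N m; "eef_pos": TCP position; "tool_rot": TCP orientation; "force": force on the tool from outside, world axes, zero at the start; "torque": the same for the moment, N m; "width": finger opening in mm; "gripper_force": force on a finger pad.
Only numpy, scipy, OpenCV 4.12 (cv2) and the standard library are available. Lean on these libraries where they do the work, as an engineer would, in place of code of your own. Each camera call takes 0.05 s, during which the arm holds its last target. There are 200 camera calls.

### The job

One push rivet is missing from the grey plate on the blue leg brace. Take the blue rivet from the rack, seat it fully home in the empty hole with its pin still up, then let go and press its white center pin down flush to lock it. Work gently: the brace sits on springs and cracks if it is pushed hard (over 22 N), the pin must not be pushed in before the rivet is home, and the other rivets stay in the rack.

Things in the scene. Friction and masses are not known exactly. Their poses are not given: they have to be found in the camera images.
- rivet: The blue push rivet (26 g), upright in one of the rack's three holes (which one varies). Origin: centre of the underside of its flange; z up along its axis. Flange 28 mm diameter, 4 mm thick (z 0 to 4 mm). Shank 12 mm diameter, 16 mm long below the flange, its last 5 mm tapering to 7 mm. White cylindrical center pin on top, 14 mm diameter: grasp the rivet by this pin, from above.
- rivet_pin (a joint): Travel (m) of the blue rivet's center pin: 0 = 12 mm proud of the flange, 0.012 = flush with it and at its stop. Starts at 0 to 0.002. It moves only when pushed with about 15 N, resists alike all the way and stays where left; at the stop the force climbs. Pressing the held rivet down on something harder than that pushes the pin in too.
- rivet_pin_top (a point): Centre of the top face of the blue rivet's white pin, 16 mm above the rivet's origin when the pin is fully up; moves down with the pin.
- brace_hole (a point): Centre of the mouth of the empty hole, level with the grey plate's flat top; x along the plate, z up. Hole 13 mm diameter, 1.5 mm chamfer, 18 mm deep, open below. The rivet already set is 52 mm away in +x and stands 4 mm above the plate. With the blue rivet home its flange lies on the plate and its origin is at this point. Moves down when the brace is pushed.
- brace: Blue arched shell (200 mm long, 120 wide, top 98 mm above the table) with a grey plate (106 x 44 mm) along its crest, on springs. Moves only down: starts to sink at 0.5 to 13 N (differs each time), then 1 mm per 0.8 N, up to 26 mm, and rises when let go. Cracks if the rivet or the robot pushes it with over 22 N. Origin: centre of the holder's underside while unloaded; x along the shell.
- holder: Plywood holder under the brace, 250 x 150 mm, 34 mm high, fixed to the bench. Origin: centre of its underside; x along the shell.
- rack: Wooden rivet rack, 60 x 190 x 26 mm, fixed to the bench. Origin: centre of its underside; its three 14 mm holes lie 62 mm apart along its y axis; rivets stand in them with their flanges on its top face.
- green_rivet: Green rivet in the rack, same shape as the blue one; leave alone. Origin: underside of its flange.
- orange_rivet: Orange rivet in the rack, same shape as the blue one; leave alone. Origin: underside of its flange.
There are look-alikes about, which are no part of the job. Of the things shaped like the rivet, the blue one is meant.

How it is judged:
By the outcome, as a careful person would: the job done as asked, in the order asked, and still so for the second after the job is handed in, with the robot touching nothing.
It also fails if it takes over 58 s, if anything falls off the work surface, if the arm or the gripper's body presses on something with over 40 N, if the wrist force passes 120 N, or if a joint passes its speed limit or range.

## Working session

There is one attempt and no reset: what is moved stays moved. The work goes in short steps, Python scripts to look and compute and a tool call to move; the robot and the scene stay as the last step left them, time stands still between calls to the robot, and variables do not carry over. Pictures are saved under pics/ and viewed, at most 10 in all, crops included, and the job is handed in when it is done.

Besides the shell and the picture viewer there is one more tool, called after ">>>" as name(argument=value, ...), one argument or row to a line, values as JSON. send_rows: Moves the arm, as the interface text tells. Its arguments: {"type":"object","properties":{"series":{"type":"array","items":{"type":"object","properties":{"ax":{"type":"number"},"ay":{"type":"number"},"az":{"type":"number"},"dx":{"type":"number"},"dy":{"type":"number"},"dz":{"type":"number"},"hand":{"type":"number"}}}}},"required":["series"]}

```bash
mkdir -p pics
cat > h.py <<'E'
import numpy as np,cv2
from cell import read_state,get_image,finish_job
def save(n,f):
    im=get_image(n); cv2.imwrite('pics/'+f,im['pixels'][:,:,::-1]); np.savez('pics/'+f+'.npz',**im); return im
def ray(im,u,v,fish=False):
    K=np.array(im['mtx']);x=(u-K[0,2])/K[0,0];y=(v-K[1,2])/K[1,1]
    if fish:
        r=np.hypot(x,y);s=np.sin(r)/max(r,1e-9);d=np.array([x*s,y*s,np.cos(r)])
    else: d=np.array([x,y,1.])
    R=np.array(im['R']);return -R.T@np.array(im['t']),R.T@d
def plane(im,u,v,z,fish=False):
    c,d=ray(im,u,v,fish);return c+d*(z-c[2])/d[2]
E
python3 - <<'E'
from h import *
a=save('scene','s0.png');b=save('top','t0.png')
cv2.imwrite('pics/st.png',cv2.resize(np.hstack([a['pixels'],b['pixels']])[:,:,::-1],(800,300)))
print(read_state())
E
```

```text
{'clock': 0.1, 'qpos': array([-1.2058211 ,  0.62924258,  0.0384523 ,  1.51827018, -0.02698306,
        0.99631733, -0.01999493]), 'qd': array([-0.00181883, -0.00364561,  0.00038655, -0.00261118,  0.00114191,
        0.00041171,  0.00063952]), 'tau': array([ 2.78071253e-03, -5.64540839e+01,  1.23009782e+00, -1.93976551e+01,
        1.12196812e-02,  5.37664033e-03,  2.32788074e-05]), 'eef_pos': array([271.14504288, 590.05810334, 196.48771364]), 'tool_rot': array([-3.13987376e+00,  3.55958864e-05,  2.71082559e+00]), 'force': array([-0.10715151,  0.50656665,  0.04014734]), 'torque': array([-0.03453763,  0.01736865, -0.0037327 ]), 'gripper_force': 0.0, 'width': 85.71514144905989}
```

View pics/t0.png

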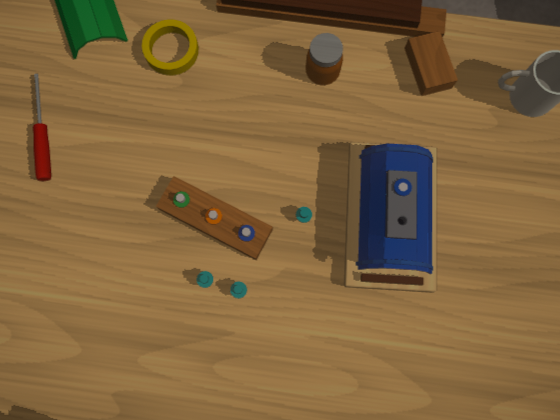

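View pics/s0.png

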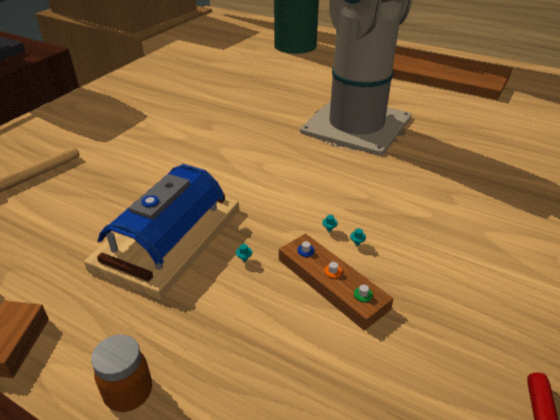

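Top view: the blue rivet is at about (246,232), the empty hole at (403,220) and the set rivet at (403,187). In the scene view the blue rivet is at (306,247) and the hole at (168,185).

```bash
cat > m.py <<'E'
from h import *
L=lambda f:dict(np.load('pics/'+f+'.npz'))
a=L('s0.png');b=L('t0.png')
def cen(im,u,v,fn,r=9):
    p=im['pixels'].astype(int)[v-r:v+r+1,u-r:u+r+1]; m=fn(p); ys,xs=np.nonzero(m); return u-r+xs.mean(),v-r+ys.mean(),m.sum()
white=lambda p:(p.min(2)>110)&(p.max(2)-p.min(2)<70)
dark=lambda p:p.max(2)<65
def tri(p,q):
    (c1,d1),(c2,d2)=ray(a,*p[:2]),ray(b,*q[:2])
    s=np.linalg.lstsq(np.c_[d1,-d2],c2-c1,rcond=None)[0];x=c1+d1*s[0];y=c2+d2*s[1];return (x+y)/2,np.linalg.norm(x-y)
for n,s,t,f,z in [('pin',(306,245),(246,232),white,41),('or',(333,267),(213,215),white,41),('gr',(364,291),(180,198),white,41),('hole',(169,185),(403,220),dark,98),('set',(150,201),(403,187),white,102)]:
    p=cen(a,*s,f);q=cen(b,*t,f)
    print(n,np.round(p,1),np.round(q,1),*[np.round(v,1) for v in tri(p,q)],'top-plane',plane(b,*q[:2],z).round(1),'sc',plane(a,*p[:2],z).round(1))
E
python3 m.py
```

```text
pin [305.6 244.   41. ] [245.9 231.2  44. ] [476.9 111.   39.5] 2.1 top-plane [477.1 109.9  41. ] sc [477.9 112.7  41. ]
or [333.1 264.8  47. ] [212.7 214.   40. ] [497.9 169.4  39.8] 2.0 top-plane [498.1 168.3  41. ] sc [498.6 170.8  41. ]
gr [363.6 287.8  52. ] [179.8 197.   41. ] [519. 228.  40.] 1.8 top-plane [519.1 226.9  41. ] sc [519.5 229.1  41. ]
hole [171.6 188.   37. ] [401.9 220.1  69. ] [ 516.3 -127.7   90.5] 7.6 top-plane [ 516.8 -129.5   98. ] sc [ 523. -116.   98.]
set [149.4 199.6  40. ] [402.6 186.5  54. ] [ 568.6 -124.6  101. ] 1.9 top-plane [ 568.9 -125.2  102. ] sc [ 569.3 -122.5  102. ]
```

```bash
cat >> h.py <<'E'
from scipy.spatial.transform import Rotation as Ro
def delta(p,yaw):
    s=read_state();R=Ro.from_euler('xyz',s['tool_rot']);T=Ro.from_euler('xyz',[np.pi,0,yaw])
    print('d cm',(R.inv().apply(np.array(p)-s['eef_pos'])/10).round(3),'a',(R.inv()*T).as_rotvec().round(4),'pos',s['eef_pos'].round(2),'F',s['force'].round(2),'w',round(s['width'],1),'t',s['clock'])
E
python3 -c "
from h import *
delta([477.3,111,150],1.224)"
```

```text
d cm [-38.736 -34.913   4.71 ] a [-1.4000e-03  1.3000e-03  1.4868e+00] pos [271.15 590.06 196.49] F [-0.11  0.51  0.04] w 85.7 t 0.1
```

>>> send_rows(
  series=[
    {"dx":-38.7,"dy":-34.9,"dz":4.7,"az":1.487,"hand":0},
    {"dx":-38.7,"dy":-34.9,"dz":4.7,"az":1.487,"hand":0},
    {"dx":-38.7,"dy":-34.9,"dz":4.7,"az":1.487,"hand":0},
    {"dx":-38.7,"dy":-34.9,"dz":4.7,"az":1.487,"hand":0},
    {"dx":-38.7,"dy":-34.9,"dz":4.7,"az":1.487,"hand":0},
    {"dx":-38.7,"dy":-34.9,"dz":4.7,"az":1.487,"hand":0},
    {"dx":-38.7,"dy":-34.9,"dz":4.7,"az":1.487,"hand":0},
    {"dx":-38.7,"dy":-34.9,"dz":4.7,"az":1.487,"hand":0},
    {"dx":-38.7,"dy":-34.9,"dz":4.7,"az":1.487,"hand":0},
    {"dx":-38.7,"dy":-34.9,"dz":4.7,"az":1.487,"hand":0},
  ],
)

```text
invalid input at $.series[0]: expected keys ax, ay, az, dx, dy, dz, hand
```

```bash
python3 -c "
from h import *
delta([477.3,111,150],1.224)"
```

```text
d cm [-38.736 -34.913   4.71 ] a [-1.4000e-03  1.3000e-03  1.4868e+00] pos [271.15 590.06 196.49] F [-0.11  0.51  0.04] w 85.7 t 0.1
```

>>> send_rows(
  series=[
    {"ax":0,"ay":0,"az":1.487,"dx":-38.7,"dy":-34.9,"dz":4.7,"hand":0},
    {"ax":0,"ay":0,"az":1.487,"dx":-38.7,"dy":-34.9,"dz":4.7,"hand":0},
    {"ax":0,"ay":0,"az":1.487,"dx":-38.7,"dy":-34.9,"dz":4.7,"hand":0},
    {"ax":0,"ay":0,"az":1.487,"dx":-38.7,"dy":-34.9,"dz":4.7,"hand":0},
    {"ax":0,"ay":0,"az":1.487,"dx":-38.7,"dy":-34.9,"dz":4.7,"hand":0},
    {"ax":0,"ay":0,"az":1.487,"dx":-38.7,"dy":-34.9,"dz":4.7,"hand":0},
    {"ax":0,"ay":0,"az":1.487,"dx":-38.7,"dy":-34.9,"dz":4.7,"hand":0},
    {"ax":0,"ay":0,"az":1.487,"dx":-38.7,"dy":-34.9,"dz":4.7,"hand":0},
    {"ax":0,"ay":0,"az":1.487,"dx":-38.7,"dy":-34.9,"dz":4.7,"hand":0},
    {"ax":0,"ay":0,"az":1.487,"dx":-38.7,"dy":-34.9,"dz":4.7,"hand":0},
  ],
)

```text
clock: 1.1
eef_pos: [468.5, 131.5, 152.2]
tool_rot: [-3.142, -0.0, 1.218]
force: [1.3, 0.3, -0.2]
width: 85.4
gripper_force: 0.0
```

```bash
python3 -c "
from h import *
delta([477.3,111,150],1.224)"
```

```text
d cm [-1.616  1.533  0.219] a [-0.0001 -0.0001 -0.0056] pos [468.49 131.46 152.19] F [ 1.34  0.32 -0.24] w 85.4 t 1.1
```

>>> send_rows(
  series=[
    {"ax":0,"ay":0,"az":0,"dx":0,"dy":0,"dz":0,"hand":0},
    {"ax":0,"ay":0,"az":0,"dx":0,"dy":0,"dz":0,"hand":0},
    {"ax":0,"ay":0,"az":0,"dx":0,"dy":0,"dz":0,"hand":0},
  ],
)

```text
clock: 1.4
eef_pos: [467.5, 134.5, 152.2]
tool_rot: [-3.14, -0.0, 1.226]
force: [-0.5, 0.7, -0.6]
width: 85.3
gripper_force: 0.0
```

```bash
python3 -c "
from h import *
save('wrist','w1.png')
delta([477.3,111,55],1.224)"
```

```text
d cm [-1.918  1.738  9.719] a [-0.001  -0.0005  0.003 ] pos [467.48 134.84 152.21] F [-0.03  0.58  0.56] w 85.5 t 1.45
```

View pics/w1.png

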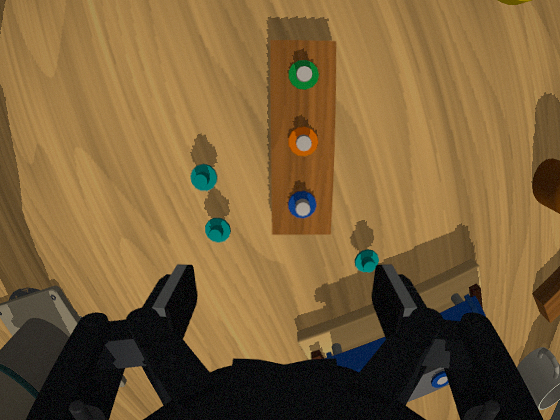

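Wrist view: the blue pin is at about (303,209) and the fingers are at rows 265 and below. The set rivet is at (440,379).

Run:
```python
from h import *
import m
w=m.L('w1.png')
for u,v in [(303,209),(304,144),(304,74)]:
    q=m.cen(w,u,v,m.white,10);print(np.round(q,1),plane(w,*q[:2],41,True).round(1))
print(ray(w,280,210,True))
q=m.cen(w,440,379,m.white,7);print(plane(w,*q[:2],102,True))
```

```text
pin [305.6 244.   41. ] [245.9 231.2  44. ] [476.9 111.   39.5] 2.1 top-plane [477.1 109.9  41. ] sc [477.9 112.7  41. ]
or [333.1 264.8  47. ] [212.7 214.   40. ] [497.9 169.4  39.8] 2.0 top-plane [498.1 168.3  41. ] sc [498.6 170.8  41. ]
gr [363.6 287.8  52. ] [179.8 197.   41. ] [519. 228.  40.] 1.8 top-plane [519.1 226.9  41. ] sc [519.5 229.1  41. ]
hole [171.6 188.   37. ] [401.9 220.1  69. ] [ 516.3 -127.7   90.5] 7.6 top-plane [ 516.8 -129.5   98. ] sc [ 523. -116.   98.]
set [149.4 199.6  40. ] [402.6 186.5  54. ] [ 568.6 -124.6  101. ] 1.9 top-plane [ 568.9 -125.2  102. ] sc [ 569.3 -122.5  102. ]
[302.6 208.7 149. ] [476.8 107.8  41. ]
[303.5 143.  171. ] [497.6 166.2  41. ]
[304.   73.2 179. ] [518.5 224.7  41. ]
(array([495.05667097, 210.51584798, 328.82282514]), array([-0.12638113, -0.31637963, -0.94017644]))
[ 569.14388853 -128.74432201  102.        ]
```

>>> send_rows(
  series=[
    {"ax":0,"ay":0,"az":0,"dx":-2.03,"dy":1.74,"dz":3,"hand":0},
    {"ax":0,"ay":0,"az":0,"dx":-2.03,"dy":1.74,"dz":6,"hand":0},
    {"ax":0,"ay":0,"az":0,"dx":-2.03,"dy":1.74,"dz":8.5,"hand":0.4},
    {"ax":0,"ay":0,"az":0,"dx":-2.03,"dy":1.74,"dz":9.2,"hand":0.4},
    {"ax":0,"ay":0,"az":0,"dx":-2.03,"dy":1.74,"dz":9.2,"hand":0.4},
    {"ax":0,"ay":0,"az":0,"dx":-2.03,"dy":1.74,"dz":9.2,"hand":0.4},
  ],
)

```text
clock: 2.05
eef_pos: [478.2, 109.0, 61.2]
tool_rot: [3.141, -0.001, 1.225]
force: [-0.7, -0.8, 0.2]
width: 51.5
gripper_force: 0.0
```

```bash
python3 -c "
from h import *
delta([477,109.7,33.5],1.224)
w=save('wrist','w2.png')
cv2.imwrite('pics/w2c.png',cv2.resize(w['pixels'][180:400,150:420,::-1],None,fx=2.5,fy=2.5))"
```

```text
d cm [ 0.024 -0.136  2.769] a [ 0.001  -0.0009  0.0012] pos [478.16 109.    61.19] F [-0.74 -0.81  0.25] w 51.5 t 2.05
```

View pics/w2c.png

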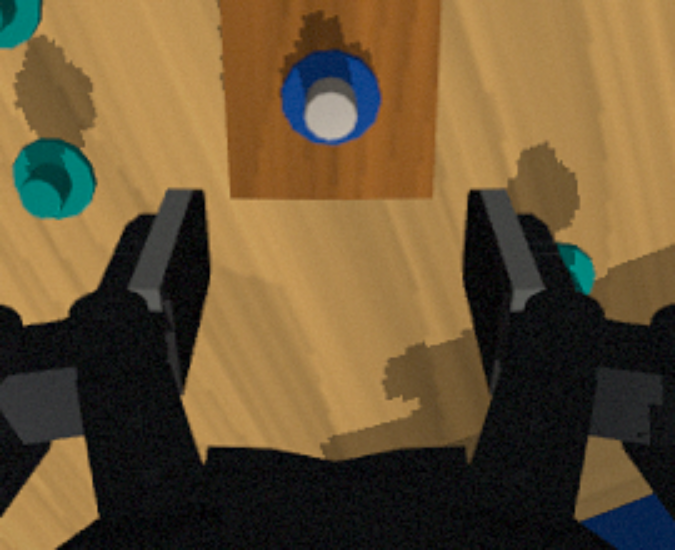

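Crop: the rivet pin at (331,115) lies centred between the fingers (207 and 465), so I descend and grip.

>>> send_rows(
  series=[
    {"ax":0,"ay":0,"az":0,"dx":0.02,"dy":-0.12,"dz":1.5,"hand":0.4},
    {"ax":0,"ay":0,"az":0,"dx":0.02,"dy":-0.12,"dz":2.7,"hand":0.4},
    {"ax":0,"ay":0,"az":0,"dx":0.02,"dy":-0.12,"dz":2.7,"hand":0.4},
    {"ax":0,"ay":0,"az":0,"dx":0.02,"dy":-0.12,"dz":2.7,"hand":0.6},
    {"ax":0,"ay":0,"az":0,"dx":0.02,"dy":-0.12,"dz":2.7,"hand":0.8},
    {"ax":0,"ay":0,"az":0,"dx":0.02,"dy":-0.12,"dz":2.7,"hand":1},
    {"ax":0,"ay":0,"az":0,"dx":0.02,"dy":-0.12,"dz":2.7,"hand":1},
    {"ax":0,"ay":0,"az":0,"dx":0.02,"dy":-0.12,"dz":2.7,"hand":1},
    {"ax":0,"ay":0,"az":0,"dx":0.02,"dy":-0.12,"dz":2.7,"hand":1},
  ],
)

```text
clock: 3.0
eef_pos: [476.6, 108.8, 33.5]
tool_rot: [3.142, -0.0, 1.224]
force: [-0.0, 0.1, 0.2]
width: -0.0
gripper_force: 0.0
```

```bash
python3 -c "
from h import *
delta([477,109.7,150],1.224)"
```

```text
d cm [ 9.9000e-02  8.0000e-03 -1.1653e+01] a [ 0.0001 -0.0001 -0.0002] pos [476.6  108.8   33.47] F [-0.04  0.07  0.21] w -0.0 t 3.0
```

```bash
python3 -c "
from h import *
w=save('wrist','w3.png');s=save('scene','s3.png')
a=cv2.resize(w['pixels'][150:330,180:400],(489,400));b=cv2.resize(s['pixels'][190:330,270:410],(400,400))
cv2.imwrite('pics/c3.png',np.hstack([a[:, 45:445],b])[:,:,::-1])"
```

```text
(no output)
```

View pics/c3.png

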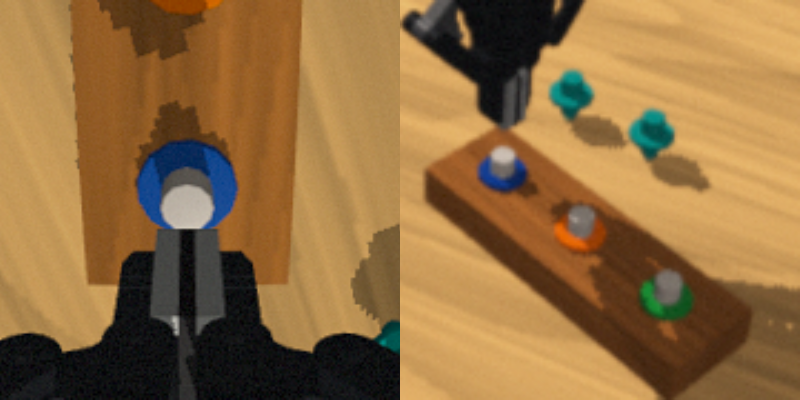

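The closed fingertips are not around the pin. They sit beyond it, at scene pixel (308.5,234), with the pin at (306,246). I check where they really are.

```bash
python3 - <<'E' | tail -n +6
from h import *
import m
s=m.L('s3.png');w=m.L('w3.png')
K,R,t=s['mtx'],s['R'],s['t']
def proj(im,X):
    p=im['R']@X+im['t'];return (im['mtx']@p/p[2])[:2].round(1)
def projf(im,X):
    p=im['R']@X+im['t'];r=np.hypot(*p[:2]);th=np.arctan2(r,p[2]);K=im['mtx'];return K[0,2]+K[0,0]*th*p[0]/r,K[1,2]+K[1,1]*th*p[1]/r
T=np.array([476.6,108.8,33.5])
print('TCP proj scene',proj(s,T),'wrist',projf(w,T))
for z in (33.5,50,60):print(z,plane(s,308.5,233.7,z))
tip=(180+ (45+188)*220/489,150+232*.45)
print(tip,[plane(w,*tip,z,True).round(1) for z in(33.5,41,50,60)])
q=m.cen(w,int(180+(45+188)*.45),int(150+205*.45),m.white,8);print(q,plane(w,*q[:2],41,True), 'cam',ray(w,280,210,True))
w0=m.L('w1.png');print(w['R']-w0['R'],(-w['R'].T@w['t'])-(-w0['R'].T@w0['t']))
print(m.cen(s,306,245,m.white),m.cen(m.a,306,245,m.white))
# fingers top view
E
python3 -c "
from h import *
b=save('top','t3.png')
cv2.imwrite('pics/t3c.png',cv2.resize(b['pixels'][160:300,150:330,::-1],None,fx=4,fy=4,interpolation=2))"
```

```text
TCP proj scene [303.7 246.2] wrist (np.float64(283.46711010142633), np.float64(236.6196369509747))
33.5 [445.4228554  101.56134539  33.5       ]
50 [462.48746012 109.6061427   50.        ]
60 [472.8296448  114.48177743  60.        ]
(284.8261758691207, 254.4) [array([473.3,  97.2,  33.5]), array([474.6, 101. ,  41. ]), array([476.2, 105.4,  50. ]), array([477.9, 110.4,  60. ])]
(np.float64(284.0), np.float64(242.1625441696113), np.int64(283)) [476.86374882 108.61942984  41.        ] cam (array([504.13770267, 184.86792128, 210.1319953 ]), array([-0.12606031, -0.31666787, -0.94012247]))
[[-8.08917350e-04 -2.25117936e-03  1.29130857e-03]
 [-2.50091679e-03  9.67909177e-04  1.92343761e-04]
 [ 3.58723605e-04 -3.35025709e-04  6.64495050e-05]] [   9.0810317   -25.6479267  -118.69082984]
(np.float64(305.55555555555554), np.float64(244.2888888888889), np.int64(45)) (np.float64(305.5853658536585), np.float64(244.0487804878049), np.int64(41))
```

View pics/t3c.png

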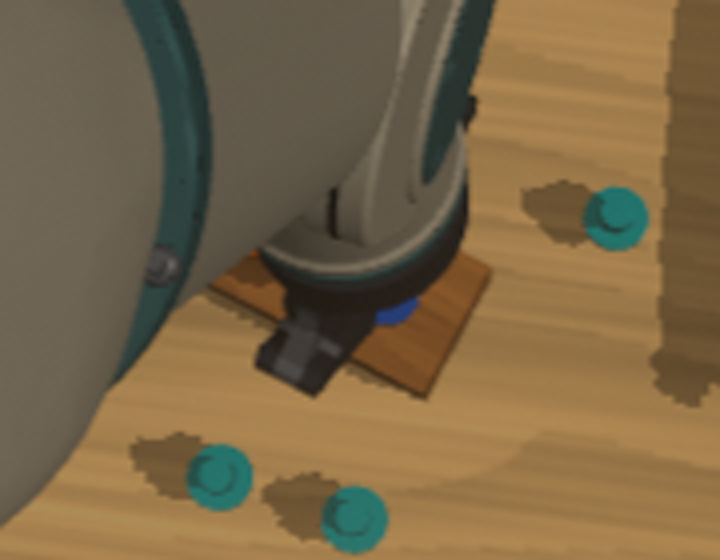

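```bash
python3 - <<'E' | tail -n +6
from h import *
import m
s=m.L('s3.png');w=m.L('w3.png')
def proj(im,X,f):
    p=im['R']@X+im['t'];K=im['mtx']
    if f: r=np.hypot(*p[:2]);p=np.array([*(p[:2]/r*np.arctan2(r,p[2])),1])
    return (K@p/p[2])[:2]
S=cv2.resize(s['pixels'][180:280,260:360],(600,600),interpolation=2)
W=cv2.resize(w['pixels'][190:290,234:334],(600,600),interpolation=2)
ex=np.array([.34,.94,0]);ey=np.array([.94,-.34,0])
for I,im,o,f in((S,s,(260,180),0),(W,w,(234,190),1)):
  for z,c in((33.5,(255,0,0)),(45,(255,255,0)),(55,(0,255,0)),(65,(0,255,255)),(75,(255,0,255))):
    P=np.array([(proj(im,np.array([476.6,108.8,z])+a*ex,f)-o)*6 for a in(-11,11)]).astype(int)
    cv2.line(I,P[0].tolist(),P[1].tolist(),c,2)
cv2.imwrite('pics/c4.png',cv2.resize(np.hstack([S,W]),(800,400))[:,:,::-1])
E
```

```text
(no output)
```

View pics/c4.png

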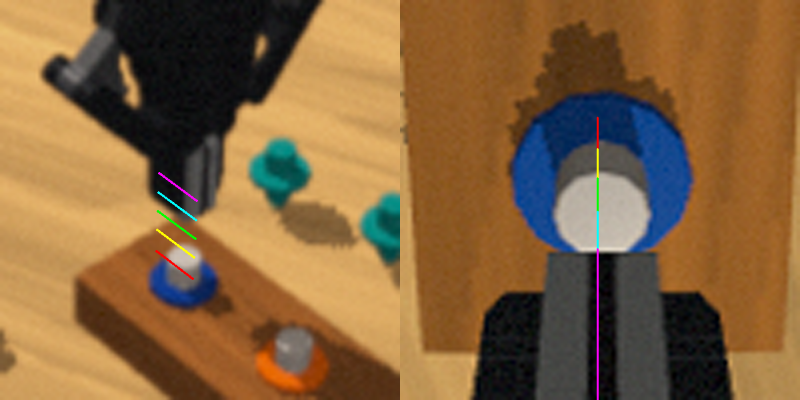

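The overlay puts the real fingertips at z≈67, while the reported TCP z is 33.5. The reported TCP therefore lies about 33 mm past the tips. I open, lower by 28 mm and check again.

>>> send_rows(
  series=[
    {"ax":0,"ay":0,"az":0,"dx":0,"dy":0,"dz":0,"hand":0.5},
    {"ax":0,"ay":0,"az":0,"dx":0,"dy":0,"dz":0,"hand":0.5},
    {"ax":0,"ay":0,"az":0,"dx":0,"dy":0,"dz":0,"hand":0.5},
    {"ax":0,"ay":0,"az":0,"dx":0.05,"dy":0,"dz":1.0,"hand":0.5},
    {"ax":0,"ay":0,"az":0,"dx":0.05,"dy":0,"dz":2.0,"hand":0.5},
    {"ax":0,"ay":0,"az":0,"dx":0.05,"dy":0,"dz":2.8,"hand":0.5},
    {"ax":0,"ay":0,"az":0,"dx":0.05,"dy":0,"dz":2.8,"hand":0.5},
    {"ax":0,"ay":0,"az":0,"dx":0.05,"dy":0,"dz":2.8,"hand":0.5},
  ],
)

```text
clock: 3.95
eef_pos: [476.4, 109.0, 4.9]
tool_rot: [-3.141, 0.001, 1.223]
force: [0.1, 0.5, 0.4]
width: 42.6
gripper_force: 0.0
```

```bash
python3 -c "
from h import *
delta([477,109.7,0],1.224)
w=save('wrist','w5.png');s=save('scene','s5.png')
a=cv2.resize(w['pixels'][180:300,214:354],(467,400));b=cv2.resize(s['pixels'][190:290,265:348],(332,400))
cv2.imwrite('pics/c5.png',np.hstack([a,b])[:,:,::-1])"
```

```text
d cm [0.088 0.036 0.487] a [-0.0009  0.0006 -0.0006] pos [476.36 109.     4.87] F [0.07 0.55 0.39] w 42.6 t 3.95
```

View pics/c5.png

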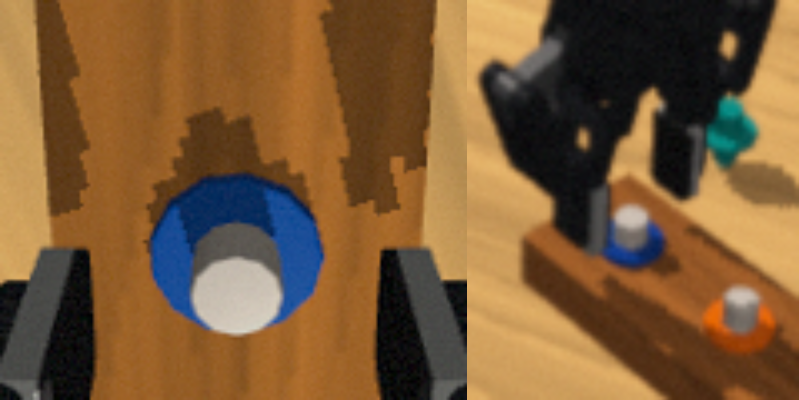

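```bash
python3 - <<'E' | tail -n +6
from h import *
import m
for f,l,r,v,wd,tz in(('w5.png',242,327,254.5,42.6,4.9),('w2.png',233,336,256,51.5,61.2)):
    im=m.L(f);c,d1=ray(im,l,v,True);_,d2=ray(im,r,v,True)
    k=wd/np.linalg.norm(d1-d2);print(f,(c+k*d1).round(1),(c+k*d2).round(1),tz)
E
```

```text
w5.png [458.6 120.7  37.6] [498.6 106.3  37.6] 4.9
w2.png [455.9 121.9  94.9] [504.4 104.5  95.1] 61.2
```

>>> send_rows(
  series=[
    {"ax":0,"ay":0,"az":0,"dx":0.05,"dy":0.03,"dz":0.3,"hand":0.5},
    {"ax":0,"ay":0,"az":0,"dx":0.05,"dy":0.03,"dz":0.3,"hand":0.6},
    {"ax":0,"ay":0,"az":0,"dx":0.05,"dy":0.03,"dz":0.3,"hand":0.7},
    {"ax":0,"ay":0,"az":0,"dx":0.05,"dy":0.03,"dz":0.3,"hand":0.75},
    {"ax":0,"ay":0,"az":0,"dx":0.05,"dy":0.03,"dz":0.3,"hand":0.75},
  ],
)

```text
clock: 4.55
eef_pos: [477.2, 109.6, 2.5]
tool_rot: [3.142, -0.0, 1.224]
force: [0.2, -0.3, 0.2]
width: 21.2
gripper_force: 0.0
```

>>> send_rows(
  series=[
    {"ax":0,"ay":0,"az":0,"dx":0,"dy":0,"dz":0.1,"hand":0.8},
    {"ax":0,"ay":0,"az":0,"dx":0,"dy":0,"dz":0.2,"hand":0.8},
    {"ax":0,"ay":0,"az":0,"dx":0,"dy":0,"dz":0.2,"hand":0.8},
  ],
)

```text
clock: 4.85
eef_pos: [477.1, 109.6, 0.2]
tool_rot: [-3.141, 0.0, 1.224]
force: [0.4, 0.4, -0.1]
width: 17.0
gripper_force: 0.0
```

>>> send_rows(
  series=[
    {"ax":0,"ay":0,"az":0,"dx":0,"dy":0,"dz":0.1,"hand":0.8},
    {"ax":0,"ay":0,"az":0,"dx":0,"dy":0,"dz":0.2,"hand":0.8},
    {"ax":0,"ay":0,"az":0,"dx":0,"dy":0,"dz":0.2,"hand":0.8},
  ],
)

```text
clock: 5.15
eef_pos: [477.1, 109.6, -1.8]
tool_rot: [-3.141, 0.0, 1.224]
force: [-0.3, 0.5, -0.8]
width: 17.3
gripper_force: 0.0
```

>>> send_rows(
  series=[
    {"ax":0,"ay":0,"az":0,"dx":0,"dy":0,"dz":0.1,"hand":0.8},
    {"ax":0,"ay":0,"az":0,"dx":0,"dy":0,"dz":0.2,"hand":0.8},
    {"ax":0,"ay":0,"az":0,"dx":0,"dy":0,"dz":0.2,"hand":0.8},
  ],
)

```text
clock: 5.45
eef_pos: [477.2, 109.6, -3.6]
tool_rot: [-3.142, -0.0, 1.224]
force: [1.1, -0.8, 0.4]
width: 16.9
gripper_force: 0.0
```

>>> send_rows(
  series=[
    {"ax":0,"ay":0,"az":0,"dx":0,"dy":0,"dz":0.1,"hand":0.8},
    {"ax":0,"ay":0,"az":0,"dx":0,"dy":0,"dz":0.15,"hand":0.8},
    {"ax":0,"ay":0,"az":0,"dx":0,"dy":0,"dz":0.15,"hand":0.8},
  ],
)

```text
clock: 5.75
eef_pos: [477.3, 109.6, -3.8]
tool_rot: [3.141, -0.001, 1.223]
force: [-2.7, -0.4, 16.9]
width: 17.2
gripper_force: 8.2
```

The tips touch the flange (z=30) at a reported z of −3.7, so the tip offset is 33.7 mm. I back off 3 mm and close.

>>> send_rows(
  series=[
    {"ax":0,"ay":0,"az":0,"dx":0,"dy":0,"dz":-0.3,"hand":0.8},
    {"ax":0,"ay":0,"az":0,"dx":0,"dy":0,"dz":-0.3,"hand":0.9},
    {"ax":0,"ay":0,"az":0,"dx":0,"dy":0,"dz":-0.3,"hand":1},
    {"ax":0,"ay":0,"az":0,"dx":0,"dy":0,"dz":-0.3,"hand":1},
    {"ax":0,"ay":0,"az":0,"dx":0,"dy":0,"dz":-0.3,"hand":1},
  ],
)

```text
clock: 6.25
eef_pos: [477.5, 109.7, -1.3]
tool_rot: [3.141, -0.001, 1.224]
force: [-1.2, -1.0, 11.1]
width: 10.5
gripper_force: 58.7
```

```bash
python3 -c "
from h import *
delta([477,109.7,0],1.224);print(read_state()['torque'])
w=save('wrist','w6.png');s=save('scene','s6.png');b=save('top','t6.png')
a=cv2.resize(w['pixels'][190:290,234:334],(600,600));b=cv2.resize(s['pixels'][210:280,280:303+20],(200*43*5//1075*1,0) if 0 else (369,600))
cv2.imwrite('pics/c6.png',cv2.resize(np.hstack([a,b]),(800,495))[:,:,::-1])"
```

```text
d cm [-0.013 -0.045 -0.134] a [ 0.0005 -0.0008 -0.0004] pos [477.47 109.66  -1.34] F [-1.16 -0.96 11.07] w 10.5 t 6.25
[-0.04710091  0.27697621  0.00660899]
```

View pics/c6.png

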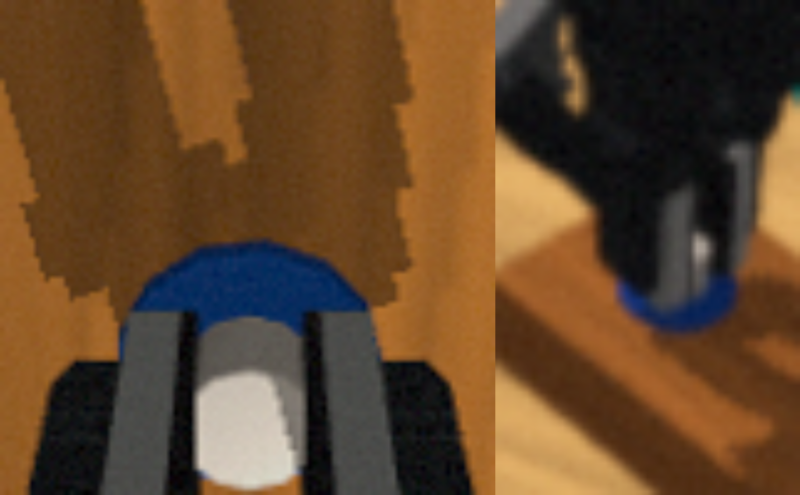

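The pin is held squarely between the pads, which rest on the flange. I lift it and carry it to a spot near the hole for a differential look.

>>> send_rows(
  series=[
    {"ax":0,"ay":0,"az":0,"dx":0,"dy":0,"dz":-1,"hand":1},
    {"ax":0,"ay":0,"az":0,"dx":0,"dy":0,"dz":-3,"hand":1},
    {"ax":0,"ay":0,"az":0,"dx":0,"dy":0,"dz":-7,"hand":1},
    {"ax":0,"ay":0,"az":0,"dx":0,"dy":0,"dz":-11,"hand":1},
    {"ax":0,"ay":0,"az":0,"dx":0,"dy":0,"dz":-14.5,"hand":1},
    {"ax":0,"ay":0,"az":0,"dx":0,"dy":0,"dz":-14.5,"hand":1},
    {"ax":0,"ay":0,"az":0,"dx":0,"dy":0,"dz":-14.5,"hand":1},
  ],
)

```text
clock: 7.1
eef_pos: [477.3, 110.0, 143.5]
tool_rot: [3.141, -0.001, 1.224]
force: [-0.2, 0.3, -0.7]
width: 10.3
gripper_force: 58.7
```

```bash
python3 -c "
from h import *
delta([503,-167,120],1.224)
import m
w=m.L('w6.png');q=m.cen(w,284,276,m.white,14);print(q,plane(w,*q[:2],41,True))"|tail -n +1|grep -v plane
```

```text
d cm [-25.186  11.82    2.334] a [ 0.001  -0.0012  0.0003] pos [477.32 110.01 143.53] F [-0.16  0.32 -0.67] w 10.3 t 7.1
(np.float64(283.4929906542056), np.float64(276.6799065420561), np.int64(428)) [476.80798393 107.82111386  41.        ]
```

>>> send_rows(
  series=[
    {"ax":0,"ay":0,"az":0,"dx":-4.2,"dy":1.97,"dz":0,"hand":1},
    {"ax":0,"ay":0,"az":0,"dx":-8.4,"dy":3.94,"dz":0,"hand":1},
    {"ax":0,"ay":0,"az":0,"dx":-12.6,"dy":5.91,"dz":0,"hand":1},
    {"ax":0,"ay":0,"az":0,"dx":-16.8,"dy":7.88,"dz":0,"hand":1},
    {"ax":0,"ay":0,"az":0,"dx":-21,"dy":9.85,"dz":0,"hand":1},
    {"ax":0,"ay":0,"az":0,"dx":-25.2,"dy":11.8,"dz":1,"hand":1},
    {"ax":0,"ay":0,"az":0,"dx":-25.2,"dy":11.8,"dz":2.3,"hand":1},
    {"ax":0,"ay":0,"az":0,"dx":-25.2,"dy":11.8,"dz":2.3,"hand":1},
    {"ax":0,"ay":0,"az":0,"dx":-25.2,"dy":11.8,"dz":2.3,"hand":1},
  ],
)

```text
clock: 8.0
eef_pos: [501.3, -165.8, 118.6]
tool_rot: [-3.138, -0.001, 1.225]
force: [0.1, -0.1, -0.4]
width: 10.1
gripper_force: 58.7
```

```bash
python3 - <<'E'|grep -v plane
from h import *
delta([503,-167,120],1.224)
w=save('wrist','w7.png')
import m
def proj(im,X):
    p=im['R']@X+im['t'];K=im['mtx'];r=np.hypot(*p[:2]);p=np.array([*(p[:2]/r*np.arctan2(r,p[2])),1]);return (K@p)[:2]
P=proj(w,np.array([516.7,-129,98]));Q=proj(w,np.array([568.8,-127,102]));print(P,Q)
cv2.imwrite('pics/c7.png',cv2.resize(w['pixels'][130:330,200:400,::-1],(600,600),interpolation=2))
E
```

```text
d cm [-0.059  0.2   -0.146] a [-0.0039 -0.0007  0.0009] pos [ 501.31 -165.76  118.55] F [ 0.05 -0.14 -0.36] w 10.1 t 8.0
[286.96740622 163.82110173] [366.82611424 134.76922272]
```

View pics/c7.png

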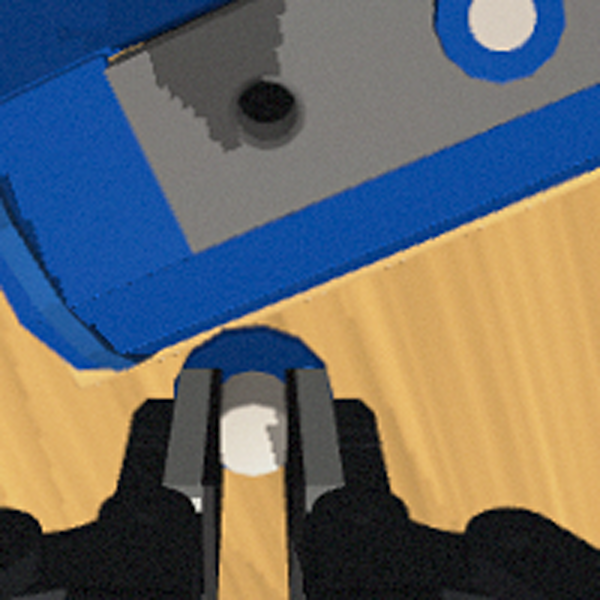

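Wrist crop: the hole mouth is centred near (271,115) and the set rivet pin near (503,17). The held rivet is upright at (255,440).

Run:
```python
from h import *
import m
w=m.L('w7.png');p=w['pixels'].astype(int)
g=p.mean(2)
print(g[150:184:1,276:306:1].astype(int).tolist().__str__().replace('], [','\n'))
q=m.cen(w,367,136,m.white,14);S=plane(w,*q[:2],102,True);print('set',q,S)
c=plane(w,200+271/3-.3,130+115/3-.3,98,True);print('hole click',c,np.linalg.norm((S-c)[:2]))
a=plane(w,200+190/3,130+250/3,98,True);b=plane(w,200+600/3,130+83/3,98,True);d=(b-a)[:2];d/=np.linalg.norm(d);print('axis',d)
print('hole from set',S[:2]-52*d)
```

```text
pin [305.6 244.   41. ] [245.9 231.2  44. ] [476.9 111.   39.5] 2.1 top-plane [477.1 109.9  41. ] sc [477.9 112.7  41. ]
or [333.1 264.8  47. ] [212.7 214.   40. ] [497.9 169.4  39.8] 2.0 top-plane [498.1 168.3  41. ] sc [498.6 170.8  41. ]
gr [363.6 287.8  52. ] [179.8 197.   41. ] [519. 228.  40.] 1.8 top-plane [519.1 226.9  41. ] sc [519.5 229.1  41. ]
hole [171.6 188.   37. ] [401.9 220.1  69. ] [ 516.3 -127.7   90.5] 7.6 top-plane [ 516.8 -129.5   98. ] sc [ 523. -116.   98.]
set [149.4 199.6  40. ] [402.6 186.5  54. ] [ 568.6 -124.6  101. ] 1.9 top-plane [ 568.9 -125.2  102. ] sc [ 569.3 -122.5  102. ]
[[77, 79, 79, 79, 79, 79, 83, 79, 78, 80, 79, 82, 79, 77, 79, 79, 94, 117, 123, 123, 122, 124, 118, 121, 126, 127, 124, 121, 125, 122
83, 81, 79, 77, 74, 83, 80, 82, 79, 82, 81, 80, 80, 81, 81, 78, 77, 102, 124, 120, 123, 119, 124, 125, 121, 122, 124, 120, 123, 119
80, 79, 78, 83, 83, 80, 80, 81, 78, 80, 78, 80, 79, 81, 79, 83, 77, 104, 123, 121, 119, 124, 123, 125, 122, 123, 123, 122, 125, 124
80, 76, 84, 77, 78, 76, 78, 78, 79, 80, 79, 79, 77, 80, 77, 81, 78, 100, 123, 123, 124
[... 3508 characters left out ...]
 126, 119, 124, 124, 118, 120, 122, 121, 125, 121, 124, 125, 124, 122, 126, 124, 120, 122, 123, 125, 125, 123, 122, 123, 125, 122, 123, 124
124, 123, 123, 125, 122, 124, 122, 124, 121, 123, 119, 124, 122, 120, 125, 121, 122, 125, 120, 126, 125, 121, 124, 123, 123, 124, 125, 122, 123, 120
124, 124, 126, 123, 125, 122, 122, 123, 123, 121, 123, 122, 121, 121, 121, 125, 123, 125, 123, 123, 126, 122, 119, 120, 124, 121, 124, 123, 120, 121]]
set (np.float64(367.0), np.float64(135.20963855421687), np.int64(415)) [ 568.8254083  -127.29237304  102.        ]
hole click [ 517.59285052 -132.15708651   98.        ] 51.46300043959627
axis [0.99804851 0.06244341]
hole from set [ 516.92688597 -130.53943015]
```

```bash
python3 -c "
from h import *
delta([517.5,-129,100],1.224)"
```

```text
d cm [3.961 0.227 1.921] a [-0.0023 -0.0008  0.002 ] pos [ 502.01 -165.55  119.18] F [ 0.92  0.66 -0.03] w 10.4 t 8.05
```

>>> send_rows(
  series=[
    {"ax":0,"ay":0,"az":0,"dx":2,"dy":0.2,"dz":0,"hand":1},
    {"ax":0,"ay":0,"az":0,"dx":4,"dy":0.2,"dz":1,"hand":1},
    {"ax":0,"ay":0,"az":0,"dx":4,"dy":0.2,"dz":1.9,"hand":1},
    {"ax":0,"ay":0,"az":0,"dx":4,"dy":0.2,"dz":1.9,"hand":1},
    {"ax":0,"ay":0,"az":0,"dx":4,"dy":0.2,"dz":1.9,"hand":1},
    {"ax":0,"ay":0,"az":0,"dx":4,"dy":0.2,"dz":1.9,"hand":1},
    {"ax":0,"ay":0,"az":0,"dx":4,"dy":0.2,"dz":1.9,"hand":1},
  ],
)

```text
clock: 8.75
eef_pos: [517.9, -131.4, 101.3]
tool_rot: [3.141, 0.0, 1.223]
force: [-1.1, 0.1, -0.5]
width: 10.4
gripper_force: 58.7
```

```bash
python3 -c "
from h import *
delta([517.5,-129,87],1.224)"
```

```text
d cm [ 0.207 -0.123  1.433] a [ 0.0007  0.0002 -0.0013] pos [ 517.94 -131.36  101.33] F [-1.09  0.11 -0.55] w 10.4 t 8.75
```

>>> send_rows(
  series=[
    {"ax":0,"ay":0,"az":0,"dx":0.2,"dy":-0.12,"dz":0.6,"hand":1},
    {"ax":0,"ay":0,"az":0,"dx":0.2,"dy":-0.12,"dz":1.1,"hand":1},
    {"ax":0,"ay":0,"az":0,"dx":0.2,"dy":-0.12,"dz":1.1,"hand":1},
    {"ax":0,"ay":0,"az":0,"dx":0.2,"dy":-0.12,"dz":1.1,"hand":1},
  ],
)

```text
clock: 9.15
eef_pos: [517.2, -128.4, 89.6]
tool_rot: [-3.141, 0.0, 1.224]
force: [-0.8, -0.3, -0.3]
width: 10.7
gripper_force: 58.7
```

```bash
python3 -c "
from h import *
delta([517.5,-129,84],1.224)"
```

```text
d cm [-0.052  0.048  0.556] a [-0.0006  0.0002 -0.0004] pos [ 517.23 -128.35   89.56] F [-0.83 -0.3  -0.31] w 10.7 t 9.15
```

>>> send_rows(
  series=[
    {"ax":0,"ay":0,"az":0,"dx":-0.05,"dy":0.05,"dz":0.2,"hand":1},
    {"ax":0,"ay":0,"az":0,"dx":-0.05,"dy":0.05,"dz":0.4,"hand":1},
    {"ax":0,"ay":0,"az":0,"dx":-0.05,"dy":0.05,"dz":0.55,"hand":1},
    {"ax":0,"ay":0,"az":0,"dx":-0.05,"dy":0.05,"dz":0.55,"hand":1},
  ],
)

```text
clock: 9.55
eef_pos: [517.6, -128.9, 84.1]
tool_rot: [-3.141, 0.0, 1.224]
force: [-0.3, -0.2, -0.5]
width: 10.5
gripper_force: 58.7
```

>>> send_rows(
  series=[
    {"ax":0,"ay":0,"az":0,"dx":0,"dy":0,"dz":0.15,"hand":1},
    {"ax":0,"ay":0,"az":0,"dx":0,"dy":0,"dz":0.3,"hand":1},
    {"ax":0,"ay":0,"az":0,"dx":0,"dy":0,"dz":0.3,"hand":1},
  ],
)

```text
clock: 9.85
eef_pos: [517.6, -129.0, 81.2]
tool_rot: [-3.141, 0.0, 1.224]
force: [-0.3, -0.1, -1.5]
width: 10.2
gripper_force: 58.6
```

>>> send_rows(
  series=[
    {"ax":0,"ay":0,"az":0,"dx":0,"dy":0,"dz":0.15,"hand":1},
    {"ax":0,"ay":0,"az":0,"dx":0,"dy":0,"dz":0.3,"hand":1},
    {"ax":0,"ay":0,"az":0,"dx":0,"dy":0,"dz":0.3,"hand":1},
  ],
)

```text
clock: 10.15
eef_pos: [517.7, -128.9, 78.2]
tool_rot: [-3.141, 0.0, 1.224]
force: [-0.6, 0.4, -1.0]
width: 10.3
gripper_force: 58.6
```

>>> send_rows(
  series=[
    {"ax":0,"ay":0,"az":0,"dx":0,"dy":0,"dz":0.15,"hand":1},
    {"ax":0,"ay":0,"az":0,"dx":0,"dy":0,"dz":0.3,"hand":1},
    {"ax":0,"ay":0,"az":0,"dx":0,"dy":0,"dz":0.3,"hand":1},
  ],
)

```text
clock: 10.45
eef_pos: [517.7, -128.9, 75.2]
tool_rot: [-3.141, 0.0, 1.224]
force: [-1.3, -0.4, -0.9]
width: 10.5
gripper_force: 58.6
```

>>> send_rows(
  series=[
    {"ax":0,"ay":0,"az":0,"dx":0,"dy":0,"dz":0.15,"hand":1},
    {"ax":0,"ay":0,"az":0,"dx":0,"dy":0,"dz":0.3,"hand":1},
    {"ax":0,"ay":0,"az":0,"dx":0,"dy":0,"dz":0.3,"hand":1},
  ],
)

```text
clock: 10.75
eef_pos: [517.7, -128.9, 72.2]
tool_rot: [-3.141, 0.0, 1.224]
force: [0.0, -0.7, -1.1]
width: 10.5
gripper_force: 58.6
```

>>> send_rows(
  series=[
    {"ax":0,"ay":0,"az":0,"dx":0,"dy":0,"dz":0.1,"hand":1},
    {"ax":0,"ay":0,"az":0,"dx":0,"dy":0,"dz":0.15,"hand":1},
    {"ax":0,"ay":0,"az":0,"dx":0,"dy":0,"dz":0.15,"hand":1},
  ],
)

```text
clock: 11.05
eef_pos: [517.7, -129.0, 70.9]
tool_rot: [-3.141, 0.0, 1.224]
force: [-0.4, -0.8, 0.9]
width: 10.3
gripper_force: 58.7
```

>>> send_rows(
  series=[
    {"ax":0,"ay":0,"az":0,"dx":0,"dy":0,"dz":0.1,"hand":1},
    {"ax":0,"ay":0,"az":0,"dx":0,"dy":0,"dz":0.1,"hand":1},
  ],
)

```text
clock: 11.25
eef_pos: [517.7, -129.0, 70.0]
tool_rot: [-3.142, 0.0, 1.224]
force: [-1.9, 0.4, 3.2]
width: 10.3
gripper_force: 59.1
```

>>> send_rows(
  series=[
    {"ax":0,"ay":0,"az":0,"dx":0,"dy":0,"dz":0.1,"hand":1},
    {"ax":0,"ay":0,"az":0,"dx":0,"dy":0,"dz":0.1,"hand":1},
  ],
)

```text
clock: 11.45
eef_pos: [517.7, -129.1, 68.9]
tool_rot: [-3.142, 0.0, 1.224]
force: [-2.0, -0.7, 4.0]
width: 10.6
gripper_force: 59.2
```

The flange is home: contact came at the predicted z, and beyond that the force rises at the spring rate of about 0.8 N/mm. I unload slightly and release.

>>> send_rows(
  series=[
    {"ax":0,"ay":0,"az":0,"dx":0,"dy":0,"dz":-0.15,"hand":1},
    {"ax":0,"ay":0,"az":0,"dx":0,"dy":0,"dz":-0.15,"hand":1},
    {"ax":0,"ay":0,"az":0,"dx":0,"dy":0,"dz":-0.15,"hand":0.8},
    {"ax":0,"ay":0,"az":0,"dx":0,"dy":0,"dz":-0.15,"hand":0.6},
    {"ax":0,"ay":0,"az":0,"dx":0,"dy":0,"dz":-0.15,"hand":0.5},
    {"ax":0,"ay":0,"az":0,"dx":0,"dy":0,"dz":-0.15,"hand":0.5},
    {"ax":0,"ay":0,"az":0,"dx":0,"dy":0,"dz":-0.15,"hand":0.5},
  ],
)

```text
clock: 12.15
eef_pos: [517.9, -128.8, 70.3]
tool_rot: [-3.142, -0.0, 1.224]
force: [0.2, -0.1, 0.1]
width: 42.8
gripper_force: 0.0
```

>>> send_rows(
  series=[
    {"ax":0,"ay":0,"az":0,"dx":0,"dy":0,"dz":-1.5,"hand":0.5},
    {"ax":0,"ay":0,"az":0,"dx":0,"dy":0,"dz":-3,"hand":0.5},
    {"ax":0,"ay":0,"az":0,"dx":0,"dy":0,"dz":-3,"hand":1},
    {"ax":0,"ay":0,"az":0,"dx":0,"dy":0,"dz":-3,"hand":1},
    {"ax":0,"ay":0,"az":0,"dx":0,"dy":0,"dz":-3,"hand":1},
    {"ax":0,"ay":0,"az":0,"dx":0,"dy":0,"dz":-3,"hand":1},
  ],
)

```text
clock: 12.75
eef_pos: [517.3, -128.8, 99.7]
tool_rot: [-3.14, 0.0, 1.224]
force: [-0.1, -0.8, 0.6]
width: 0.1
gripper_force: 0.0
```

```bash
python3 - <<'E'|tail -n +6
from h import *
import m
delta([517.7,-129,84],1.224)
a=save('wrist','w8.png');s=save('scene','s8.png')
def proj(im,X,f):
    p=im['R']@X+im['t'];K=im['mtx']
    if f: r=np.hypot(*p[:2]);p=np.array([*(p[:2]/r*np.arctan2(r,p[2])),1])
    return (K@p/p[2])[:2]
for im,f in((a,1),(s,0)):
  P=proj(im,np.array([517.1,-129.5,113.5]),f)
  g=im['pixels'].astype(np.uint8);mk=m.white(g.astype(int)).astype(np.uint8)
  n,l,st,c=cv2.connectedComponentsWithStats(mk)
  print(P.round(1),[(c[i].round(1).tolist(),st[i].tolist()) for i in range(1,n) if np.hypot(*(c[i]-P))<30 and st[i,4]>8])
  for z in (101,107,113): 
    for i in range(1,n):
      if np.hypot(*(c[i]-P))<25 and st[i,4]>8: print(z,plane(im,*c[i],z,f).round(1))
E
```

```text
d cm [-0.008  0.053  1.568] a [-0.0014  0.0002 -0.0002] pos [ 517.25 -128.75   99.68] F [-0.06 -0.8   0.59] w 0.1 t 12.75
[283.6 248.1] [([284.8, 246.4], [273, 239, 25, 14, 289])]
101 [ 516.  -134.5  101. ]
107 [ 517.  -131.7  107. ]
113 [ 518.  -128.9  113. ]
[166.3 176.2] [([167.4, 177.3], [163, 175, 10, 6, 47]), ([149.4, 199.6], [145, 197, 9, 6, 40])]
101 [ 505.4 -139.1  101. ]
107 [ 511.8 -132.7  107. ]
113 [ 518.1 -126.3  113. ]
```

The rivet stands in the hole with its pin top at about z=113. Now I press the pin with the shut fingers.

>>> send_rows(
  series=[
    {"ax":0,"ay":0,"az":0,"dx":0,"dy":0.05,"dz":0.8,"hand":1},
    {"ax":0,"ay":0,"az":0,"dx":0,"dy":0.05,"dz":1.6,"hand":1},
    {"ax":0,"ay":0,"az":0,"dx":0,"dy":0.05,"dz":1.8,"hand":1},
    {"ax":0,"ay":0,"az":0,"dx":0,"dy":0.05,"dz":1.9,"hand":1},
    {"ax":0,"ay":0,"az":0,"dx":0,"dy":0.05,"dz":2.0,"hand":1},
    {"ax":0,"ay":0,"az":0,"dx":0,"dy":0.05,"dz":2.0,"hand":1},
  ],
)

```text
clock: 13.45
eef_pos: [518.3, -129.2, 80.4]
tool_rot: [3.142, 0.0, 1.224]
force: [-0.1, -0.0, 0.1]
width: 0.2
gripper_force: 0.0
```

>>> send_rows(
  series=[
    {"ax":0,"ay":0,"az":0,"dx":0,"dy":0,"dz":0.1,"hand":1},
    {"ax":0,"ay":0,"az":0,"dx":0,"dy":0,"dz":0.2,"hand":1},
    {"ax":0,"ay":0,"az":0,"dx":0,"dy":0,"dz":0.3,"hand":1},
    {"ax":0,"ay":0,"az":0,"dx":0,"dy":0,"dz":0.3,"hand":1},
  ],
)

```text
clock: 13.85
eef_pos: [518.5, -129.2, 77.6]
tool_rot: [3.141, -0.0, 1.224]
force: [-0.3, -0.0, 4.2]
width: -0.2
gripper_force: 2.1
```

>>> send_rows(
  series=[
    {"ax":0,"ay":0,"az":0,"dx":0,"dy":0,"dz":0.2,"hand":1},
    {"ax":0,"ay":0,"az":0,"dx":0,"dy":0,"dz":0.4,"hand":1},
    {"ax":0,"ay":0,"az":0,"dx":0,"dy":0,"dz":0.6,"hand":1},
    {"ax":0,"ay":0,"az":0,"dx":0,"dy":0,"dz":0.6,"hand":1},
  ],
)

```text
clock: 14.25
eef_pos: [518.5, -129.2, 71.9]
tool_rot: [3.141, -0.0, 1.224]
force: [-2.3, 0.0, 9.2]
width: 0.1
gripper_force: 4.3
```

>>> send_rows(
  series=[
    {"ax":0,"ay":0,"az":0,"dx":0,"dy":0,"dz":0.15,"hand":1},
    {"ax":0,"ay":0,"az":0,"dx":0,"dy":0,"dz":0.3,"hand":1},
    {"ax":0,"ay":0,"az":0,"dx":0,"dy":0,"dz":0.4,"hand":1},
    {"ax":0,"ay":0,"az":0,"dx":0,"dy":0,"dz":0.4,"hand":1},
  ],
)

```text
clock: 14.65
eef_pos: [518.6, -129.2, 68.3]
tool_rot: [3.141, -0.001, 1.224]
force: [-2.9, 0.7, 12.4]
width: 0.2
gripper_force: 5.8
```

Still the spring rate of about 0.85 N/mm, so the pin hasn't moved yet. I continue in small steps.

>>> send_rows(
  series=[
    {"ax":0,"ay":0,"az":0,"dx":0,"dy":0,"dz":0.15,"hand":1},
    {"ax":0,"ay":0,"az":0,"dx":0,"dy":0,"dz":0.3,"hand":1},
    {"ax":0,"ay":0,"az":0,"dx":0,"dy":0,"dz":0.3,"hand":1},
  ],
)

```text
clock: 14.95
eef_pos: [518.6, -129.2, 65.5]
tool_rot: [3.141, -0.001, 1.224]
force: [-1.5, 1.2, 14.2]
width: -0.1
gripper_force: 6.9
```

>>> send_rows(
  series=[
    {"ax":0,"ay":0,"az":0,"dx":0,"dy":0,"dz":0.15,"hand":1},
    {"ax":0,"ay":0,"az":0,"dx":0,"dy":0,"dz":0.3,"hand":1},
    {"ax":0,"ay":0,"az":0,"dx":0,"dy":0,"dz":0.3,"hand":1},
  ],
)

```text
clock: 15.25
eef_pos: [518.6, -129.2, 62.6]
tool_rot: [3.141, -0.001, 1.224]
force: [-2.3, 0.6, 14.6]
width: -0.2
gripper_force: 7.5
```

>>> send_rows(
  series=[
    {"ax":0,"ay":0,"az":0,"dx":0,"dy":0,"dz":0.15,"hand":1},
    {"ax":0,"ay":0,"az":0,"dx":0,"dy":0,"dz":0.3,"hand":1},
    {"ax":0,"ay":0,"az":0,"dx":0,"dy":0,"dz":0.3,"hand":1},
  ],
)

```text
clock: 15.55
eef_pos: [518.6, -129.2, 59.6]
tool_rot: [3.141, -0.001, 1.224]
force: [-3.0, 0.9, 14.8]
width: 0.0
gripper_force: 7.5
```

>>> send_rows(
  series=[
    {"ax":0,"ay":0,"az":0,"dx":0,"dy":0,"dz":0.15,"hand":1},
    {"ax":0,"ay":0,"az":0,"dx":0,"dy":0,"dz":0.3,"hand":1},
    {"ax":0,"ay":0,"az":0,"dx":0,"dy":0,"dz":0.3,"hand":1},
  ],
)

```text
clock: 15.85
eef_pos: [518.6, -129.2, 56.6]
tool_rot: [3.141, -0.001, 1.224]
force: [-2.9, 0.3, 15.2]
width: -0.0
gripper_force: 7.5
```

>>> send_rows(
  series=[
    {"ax":0,"ay":0,"az":0,"dx":0,"dy":0,"dz":0.15,"hand":1},
    {"ax":0,"ay":0,"az":0,"dx":0,"dy":0,"dz":0.25,"hand":1},
    {"ax":0,"ay":0,"az":0,"dx":0,"dy":0,"dz":0.25,"hand":1},
  ],
)

```text
clock: 16.15
eef_pos: [518.6, -129.2, 54.1]
tool_rot: [3.141, -0.001, 1.224]
force: [-4.2, 0.9, 14.1]
width: 0.4
gripper_force: 7.5
```

>>> send_rows(
  series=[
    {"ax":0,"ay":0,"az":0,"dx":0,"dy":0,"dz":0.1,"hand":1},
    {"ax":0,"ay":0,"az":0,"dx":0,"dy":0,"dz":0.15,"hand":1},
    {"ax":0,"ay":0,"az":0,"dx":0,"dy":0,"dz":0.15,"hand":1},
  ],
)

```text
clock: 16.45
eef_pos: [518.6, -129.2, 52.7]
tool_rot: [3.141, -0.001, 1.224]
force: [-3.2, 0.5, 14.5]
width: -0.1
gripper_force: 7.5
```

>>> send_rows(
  series=[
    {"ax":0,"ay":0,"az":0,"dx":0,"dy":0,"dz":0.1,"hand":1},
    {"ax":0,"ay":0,"az":0,"dx":0,"dy":0,"dz":0.1,"hand":1},
  ],
)

```text
clock: 16.65
eef_pos: [518.6, -129.2, 51.7]
tool_rot: [3.141, -0.001, 1.224]
force: [-2.5, 1.7, 15.8]
width: -0.0
gripper_force: 7.8
```

>>> send_rows(
  series=[
    {"ax":0,"ay":0,"az":0,"dx":0,"dy":0,"dz":0.1,"hand":1},
    {"ax":0,"ay":0,"az":0,"dx":0,"dy":0,"dz":0.1,"hand":1},
  ],
)

```text
clock: 16.85
eef_pos: [518.6, -129.2, 50.8]
tool_rot: [3.141, -0.001, 1.224]
force: [-3.3, 1.5, 17.0]
width: -0.0
gripper_force: 8.2
```

>>> send_rows(
  series=[
    {"ax":0,"ay":0,"az":0,"dx":0,"dy":0,"dz":0.1,"hand":1},
    {"ax":0,"ay":0,"az":0,"dx":0,"dy":0,"dz":0.1,"hand":1},
  ],
)

```text
clock: 17.05
eef_pos: [518.6, -129.2, 49.9]
tool_rot: [3.141, -0.001, 1.224]
force: [-3.5, 1.1, 17.2]
width: -0.1
gripper_force: 8.6
```

The plateau has ended after about 12 mm and the force climbs again, so the pin is at its stop. I retract, gently at first.

>>> send_rows(
  series=[
    {"ax":0,"ay":0,"az":0,"dx":0,"dy":0,"dz":-0.5,"hand":1},
    {"ax":0,"ay":0,"az":0,"dx":0,"dy":0,"dz":-1.0,"hand":1},
    {"ax":0,"ay":0,"az":0,"dx":0,"dy":0,"dz":-1.5,"hand":1},
    {"ax":0,"ay":0,"az":0,"dx":0,"dy":0,"dz":-2.0,"hand":1},
    {"ax":0,"ay":0,"az":0,"dx":0,"dy":0,"dz":-3,"hand":1},
    {"ax":0,"ay":0,"az":0,"dx":0,"dy":0,"dz":-6,"hand":1},
    {"ax":0,"ay":0,"az":0,"dx":0,"dy":0,"dz":-9,"hand":1},
    {"ax":0,"ay":0,"az":0,"dx":0,"dy":0,"dz":-9,"hand":1},
    {"ax":0,"ay":0,"az":0,"dx":0,"dy":0,"dz":-9,"hand":1},
  ],
)

```text
clock: 17.95
eef_pos: [518.5, -128.9, 138.9]
tool_rot: [3.141, -0.0, 1.224]
force: [-0.7, -0.5, -0.1]
width: -0.0
gripper_force: 0.0
```

```bash
python3 - <<'E'|tail -n +6
from h import *
import m
print(read_state()['force'].round(1))
for n,cc in(('scene',(167,183)),('wrist',(284,230))):
  im=save(n,n+'9.png');mk=m.white(im['pixels'].astype(int)).astype(np.uint8)
  k,l,st,c=cv2.connectedComponentsWithStats(mk)
  for i in range(1,k):
    if 15<st[i,4]<900 and np.hypot(*(c[i]-cc))<90: print(n,c[i].round(1),st[i,4],plane(im,*c[i],102,n=='wrist').round(1))
E
```

```text
[-0.7 -0.5 -0.1]
scene [168.5 182.9] 30 [ 518.2 -125.9  102. ]
scene [149.4 199.6] 40 [ 569.3 -122.5  102. ]
wrist [352.5 189.9] 316 [ 568.9 -127.4  102. ]
wrist [283.9 218.1] 256 [ 517.3 -130.9  102. ]
wrist [277.9 295.3] 36 [ 490.7 -190.9  102. ]
```

```bash
python3 -c "
from cell import finish_job
print(finish_job())"
```

```text
the job is handed in; nothing more can be done
None
```

The blue rivet is fully home in the brace hole and released, with its pin then pressed flush; wrist force read at most about 17 N on the brace, the other rivets stayed in the rack, and the job was handed in at about 18 s.

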